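Fish the humidity cassette out of the deep rack well with the T-key

ROBOT

A 7-joint arm with a two-finger parallel gripper is mounted at the origin on the work surface. World frame = base frame: x ahead of the robot, y to its left, z up, the work surface at z = 0. Lengths are in m, angles in degrees, forces in N, time in s.
With the tool pointing down it reaches from about 0.425 to 0.875 m from the base axis. Payload 4.7 kg.
Tool frame: the origin (TCP) lies midway between the tips of the shut fingers; the grasp point (between the pads) lies 19 mm behind it; z points along the fingers, y is the direction in which the jaws open and shut (so a half turn about z gives the same grasp; the last joint's range is limited). The gripper opens to 87 mm and grips with 3 to 60 N. Pads are 19 mm wide; open, the fingers measure 117 mm over their backs; the gripper's body (75 mm by 190 mm) begins 51 mm behind the grasp point.
Start: joints at [-71.9, 18.392, -4.016, 83.108, 1.295, 78.541, -3.26], TCP at [0.193, 0.621, 0.184] pointing down, gripper open.
Joint ranges: [-163.93, 163.93], [-17.29, 119.83], [-79.2, 71.16], [3.27, 140.29], [-89.18, 269.18], [5.43, 117.66], [-154.24, 154.24]. Speed limits (degrees/s): [147.25, 147.25, 180, 180, 180, 180, 180].

INTERFACE

Orientations are given as [roll, pitch, yaw] about the fixed x, y, z axes, in that order (R = Rz(yaw) Ry(pitch) Rx(roll)).
In Python, from cell import env gives the robot as it stands.
- The arm moves only by the tool apply_moves, never from a script. Its argument "targets" is a list of rows, each a list of 2 entries, a list of its own where there are three numbers: the shift along the world's x, y, z in mm, then the turn, a rotation vector about the world's x, y, z in rad. A call has 1 to 8 rows; each row is the pose to reach, as a shift and turn from the pose commanded when the call began; what a row does not reach only later rows make up. A row lasts 1/10 s, in which the tool goes at most 50 mm and 8.59 degrees, less where a joint would pass 70% of its speed; a pose out of reach is approached as far as the arm can. A call with a gripper value outside its range is refused whole. "hand" is the finger opening in mm, from 0 to 87, set as the call begins (left out, the last holds). The fingers move at their own pace and stop on an object; "squeeze" is the grip in N (left out, the last holds). Time passes only in rows, so rows that repeat a pose let the fingers close. It gives the time, the measured TCP pose, the force and the opening at its end, in the units of the state.
- env.get_obs(): the state, without advancing time (a new reading comes with each control period).
- env.read_camera(name): name is "scene" or "top"; returns a dict with "image" (384x512x3 uint8, red, green, blue), "camera_matrix" (3x3 intrinsics, pixels), "camera_from_world" (4x4, takes a point from world to camera coordinates). Camera axes: x right, y down, z forward; pixel columns grow to the right and rows downward; lengths in m; the calibration is good to about 2 mm. A picture is of the moment at which its call begins. There is no depth.
- env.sign_off(): hands the job in, once; it reports no verdict.
Trained networks look in a picture, given as the dict that the camera call returned (one of the last four; its "shot" number tells which), for a name from the list of things; names that differ only in an ending like _2 or _b are one class to them, and where a whole thing is asked for, a point or a joint stands for the part that bears it (a point fixed in the world has none). Each returns a list of dicts, best first, with "conf" (0 to 1); they miss things now and then, are a little off and sometimes report something else, mostly with a low value. They report only what shows in the picture. A call takes as long as a camera call. They do not tell look-alikes from the thing itself.
- env.regions_of(picture, target): "region" (384x512 bool, what is visible of it) and "rect" ([left, top, right, bottom] in pixels, round what is visible of it).
The state is a dict: "time_s": time; "qpos": joint angles; "joint_velocities": joint speeds; "effort": joint torques, N m; "tool_pos": TCP position; "tool_rot": TCP orientation; "force": force on the tool from outside, world axes, zero at the start; "wrist_torque": the same for the moment, N m; "grip_width": finger opening in m.
Only numpy, scipy, OpenCV 4.12 (cv2) and the standard library are available. Lean on these libraries where they do the work, as an engineer would, in place of code of your own. Each camera call takes 0.05 s, during which the arm holds its last target. There are 200 camera calls.

TASK

A square humidity cassette stands at the bottom of one of the rack's two deep wells. Take the long T-key from its fork, feel gently with its foot for the slot in the cassette's turned collar, lock it with a quarter turn, draw the cassette out touching it only with the key, and set it down softly, upright, in the tray's recess. Then free the key and hang it back in its fork, leaving everything else where it is.

Things in the scene. Friction and masses are not known exactly. Their poses are not given: they have to be found in the camera images.
- key_handle (a point): centre of the T-key's upright wooden handle, 40 (x) x 26 (y) x 50 (z) mm; grip it across its 26 mm (y). A steel shank 8 mm thick runs 125 mm straight down from the handle's underside (25 mm below this point) to a level crossbar, the T foot. z is up along the shank, x along the crossbar. Loose, 200 g; at the start it hangs in the fork, its foot 25 mm above the bench
- key_foot (a point): lowest point of the key's foot, on the shank's axis, 150 mm below key_handle. The crossbar is a square bar 6 x 6 mm and 28 mm long along x, centred here (its middle 3 mm above this point), both halves alike. Axes as key_handle
- stand_fork (a point): the key's hanging point on the fixed stand: midway between the fork's two level prongs, at their upper faces, 150 mm above the bench. Hung, the handle's underside is centred here, key_handle 25 mm above. The foot, lengthways, passes between the prongs: lift the key straight out (or raise it 10 mm and draw it 50 mm to -x); hang it the same way back
- stand: the fixed stand, axes as stand_fork; origin on the bench right below it. The prongs are 12 mm wide and 12 mm deep, lie along x with a 16 mm gap between them and are open at their -x end, 28 mm from the hanging point; a post 50 mm wide, as tall as the prongs, stands at x = 45 to 67 mm. Its foot plate is 12 mm thick
- rack: fixed grey rack; origin at the centre of its underside. Two square wells 54 x 54 mm inside, their centres at y = +32 and y = -32 mm (x = 0), walls 6 mm (10 mm between the wells), floor 6 mm and mouths 150 mm above the bench; the far wall has an 18 mm wide sight slot per well. Outside 66 (x) x 130 (y) mm
- cassette_mid (a point): centre of the loose cassette, half-way up: an aluminium can 46 x 46 mm and 46 mm tall with its collar, about 220 to 350 g, standing in one of the two wells. Under the collar is a hollow 40 x 40 mm wide and 29 mm deep, in which the key's foot can turn to any angle
- cassette_top (a point): centre of the cassette's upper face, axes as cassette_mid. The top 6 mm is a flat collar 44 mm across with a central slot 32 x 10.5 mm right through it. The collar is stiff to turn (0.25 N m) and was left turned: the slot's length lies along the cassette's x axis turned by an unknown -1.2 to +1.2 rad about z, which is not reported. 30 N on it would break it: press with a few newtons only
- cassette_slot (a point): middle of the slot, 3 mm below cassette_top; axes of the cassette, not of the slot. The foot drops through when it is turned to within about 0.1 rad of the slot and is within 1 mm of its middle. With the crossbar below the collar (foot 10 to 31 mm below this point) a quarter turn either way locks it for lifting, a quarter turn back frees it
- tray: fixed white tray 130 x 130 mm; origin at the centre of its underside. A square recess 76 x 76 mm in its middle has its floor at 10 mm and rim at 24 mm above the bench; the cassette stands in it at any yaw (cassette_mid then 33 mm above the bench)
- core_mid (a point): bystander, to be left alone: short cardboard tube standing in the other well, 42 mm across, 45 mm tall; centre, half-way up
- jar_mid (a point): bystander, to be left alone: small capped jar, 56 mm across, 75 mm tall; centre, half-way up
- brush_mid (a point): bystander, to be left alone: flat brush lying on the bench; a point on its handle
- tape_mid (a point): bystander, to be left alone: roll of paper tape lying flat, 90 mm across, 24 mm tall; centre, half-way up
- weight_mid (a point): bystander, to be left alone: small brass weight with a waist and knob, 52 mm across, 45 mm tall; centre, half-way up
- carton_mid (a point): bystander, to be left alone: cardboard carton 90 x 70 x 50 mm; centre, half-way up
Not all that is in view belongs to the job. What is shaped like the part that bears key_handle but green or turquoise is not meant.

How it is judged (in metres and radians):
On the way, in this order (a step that is already met when the one before it is completed fails the run):
1. the cassette hangs on the key, drawn right up out of its well (height (world z) of cassette_mid above 0.165 m and contact force between key and cassette above 1 N), for 0.2 s.
2. the cassette stands upright in the tray's recess (x of cassette_mid in the frame of tray between -0.018 and 0.018 m and y of cassette_mid in the frame of tray between -0.018 and 0.018 m and z of cassette_mid in the frame of tray below 0.037 m and angle between cassette_mid's own z axis and vertical below 0.1 rad and contact force between cassette and tray above 0.5 N), for 0.2 s.
At the end, for the whole second after the job is handed in: The cassette stands upright (0.1 rad) and still on the floor of the tray's recess, its centre within 18 mm of the middle along x and y; the key, out of the cassette, hangs still and upright (0.08 rad), its handle resting on the prongs within 18 mm of its hanging point (x of cassette_mid in the frame of tray between -0.018 and 0.018 m and y of cassette_mid in the frame of tray between -0.018 and 0.018 m and z of cassette_mid in the frame of tray below 0.037 m and angle between cassette_mid's own z axis and vertical below 0.1 rad and linear speed of each of cassette, key below 0.02 m/s and distance between cassette_mid and key_foot above 0.06 m and horizontal distance between key_handle and stand_fork below 0.018 m and z of key_handle in the frame of stand_fork between 0.021 and 0.029 m and angle between key_handle's own z axis and vertical below 0.08 rad); the robot touches nothing.
It fails at once if the key bears on the cassette with more than 30 N (contact force between key and cassette above 30 N).
It fails at once if the key is forced against the rack with more than 30 N (contact force between key and rack above 30 N).
It fails at once if the cassette is dropped or banged into the tray (over 30 N) (contact force between cassette and tray above 30 N).
It fails at once if the gripper touches the cassette (contact force between any of the fingers, the arm and cassette above 0.5 N).
It fails at once if something else on the bench is disturbed (moved more than 20 mm) (distance of any of core_mid, jar_mid, brush_mid, tape_mid, weight_mid, carton_mid from where it was at the start of the episode above 0.02 m).
It also fails if it takes over 72 s, if anything falls off the work surface, if the arm or the gripper's body presses on something with over 40 N, if the wrist force passes 120 N, or if a joint passes its speed limit or range.

## Working session

There is one attempt and no reset: what is moved stays moved. The work goes in short steps, Python scripts to look and compute and a tool call to move; the robot and the scene stay as the last step left them, time stands still between calls to the robot, and variables do not carry over. Pictures are saved under pics/ and viewed, about 8 in all and at most 12, crops included, and the job is handed in when it is done.

Besides the shell and the picture viewer there is one more tool, called after "Emit:" as name(argument=value, ...) on one line, values as JSON. apply_moves: Moves the arm, as the interface text tells. Its arguments: {"type":"object","properties":{"targets":{"type":"array","items":{"type":"array"}},"hand":{"type":"number"},"squeeze":{"type":"number"}},"required":["targets"]}

```bash
mkdir -p pics
cat > h.py <<'E'
import numpy as np,cv2
from cell import env
def cam(n): return env.read_camera(n)
def save(p,f,box=None,s=1):
    im=p["image"][...,::-1]
    if box: im=im[box[1]:box[3],box[0]:box[2]]
    cv2.imwrite('pics/'+f,cv2.resize(np.ascontiguousarray(im),None,fx=s,fy=s,interpolation=cv2.INTER_CUBIC))
def proj(p,X):
    X=np.atleast_2d(X); T=p["camera_from_world"]; c=X@T[:3,:3].T+T[:3,3]
    u=c@np.array(p["camera_matrix"]).T; return u[:,:2]/u[:,2:]
def onz(p,uv,z):
    T=np.array(p["camera_from_world"]);R=T[:3,:3];C=-R.T@T[:3,3]
    d=R.T@np.linalg.inv(p["camera_matrix"])@np.array([uv[0],uv[1],1]); return C+d*(z-C[2])/d[2]
E
python3 - <<'E'
from h import *
a=cam("top");b=cam("scene")
for n,p in(("top",a),("scene",b)):
    save(p,n+'0.png',None,1.5)
    T=p["camera_from_world"];print(n,-T[:3,:3].T@T[:3,3],T[2,:3],p["camera_matrix"][0][0])
    for t in["key_handle","stand","rack","cassette_mid","tray","core_mid","jar_mid","brush_mid","tape_mid","weight_mid","carton_mid"]:
        print(t,[(np.round(r["rect"]).tolist(),round(float(r["conf"]),2)) for r in env.regions_of(p,t)])
E
```

```text
top [ 0.42178192 -0.04497836  1.15891863] [ 0.13826384  0.02172192 -0.99015719] 444.3467726654804
key_handle [([356.0, 273.0, 380.0, 294.0], 0.81), ([352.0, 222.0, 380.0, 238.0], 0.77)]
stand [([325.0, 200.0, 380.0, 255.0], 0.67), ([110.0, 221.0, 167.0, 280.0], 0.64)]
rack [([222.0, 170.0, 297.0, 231.0], 0.56), ([259.0, 182.0, 279.0, 203.0], 0.29)]
cassette_mid [([258.0, 185.0, 281.0, 205.0], 0.6)]
tray [([109.0, 221.0, 165.0, 278.0], 0.6), ([273.0, 92.0, 306.0, 136.0], 0.53)]
core_mid [([234.0, 191.0, 252.0, 209.0], 0.42)]
jar_mid [([161.0, 133.0, 185.0, 160.0], 0.57), ([360.0, 219.0, 377.0, 237.0], 0.35)]
brush_mid [([314.0, 106.0, 340.0, 178.0], 0.9)]
tape_mid [([212.0, 116.0, 245.0, 153.0], 0.72)]
weight_mid [([260.0, 182.0, 280.0, 203.0], 0.73)]
carton_mid [([273.0, 93.0, 307.0, 138.0], 0.76)]
scene [1.25523843 0.17800643 0.87009642] [-0.65126417 -0.21498693 -0.72776067] 432.492641580005
key_handle [([130.0, 108.0, 149.0, 165.0], 0.81), ([193.0, 93.0, 203.0, 144.0], 0.78), ([174.0, 108.0, 186.0, 135.0], 0.58)]
stand [([163.0, 122.0, 212.0, 192.0], 0.91), ([319.0, 253.0, 342.0, 289.0], 0.29)]
rack [([225.0, 161.0, 293.0, 231.0], 0.83), ([316.0, 254.0, 344.0, 290.0], 0.69)]
cassette_mid [([243.0, 194.0, 253.0, 221.0], 0.72)]
tray [([357.0, 186.0, 421.0, 234.0], 0.73)]
core_mid [([265.0, 196.0, 276.0, 218.0], 0.46)]
jar_mid [([318.0, 257.0, 343.0, 289.0], 0.69), ([222.0, 158.0, 295.0, 233.0], 0.53)]
brush_mid [([135.0, 204.0, 197.0, 266.0], 0.69)]
tape_mid [([248.0, 257.0, 290.0, 292.0], 0.84), ([134.0, 206.0, 197.0, 266.0], 0.53)]
weight_mid [([357.0, 181.0, 423.0, 236.0], 0.49), ([285.0, 156.0, 296.0, 177.0], 0.46)]
carton_mid [([169.0, 243.0, 221.0, 289.0], 0.59)]
```

View pics/top0.png

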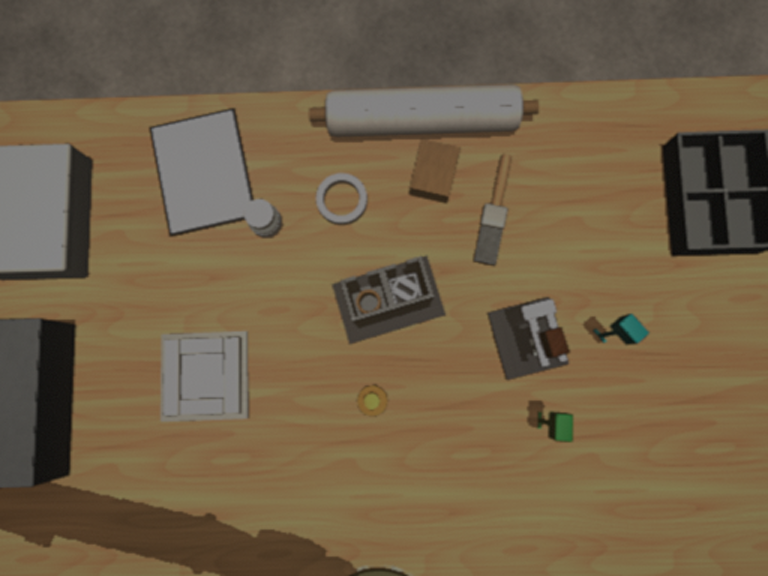

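View pics/scene0.png

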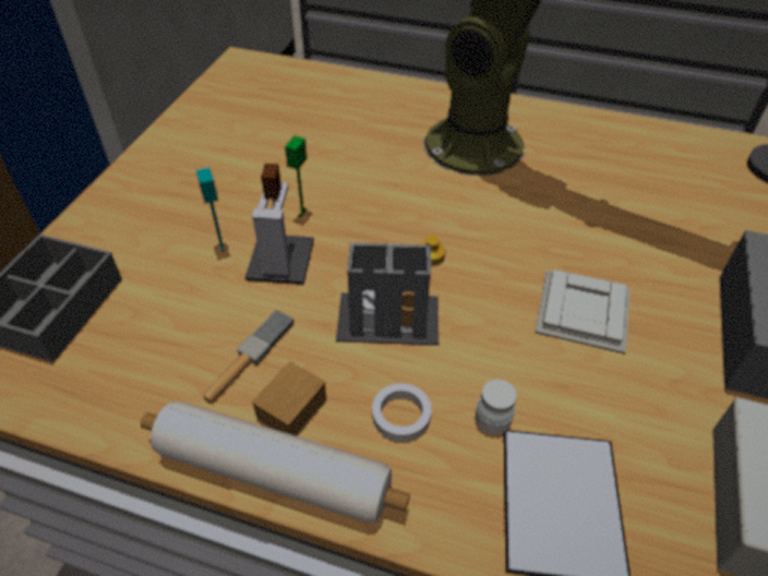

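The top view shows the brown key at about (370,229) px in 512-scale, the cassette in the image-right well at (269,193), the core in the left well and the tray at (136,250). I'll take closer crops next.

Run:
```python
from h import *
p=cam("top")
def g(box,s):
    im=p["image"][...,::-1][box[1]:box[3],box[0]:box[2]]
    im=cv2.resize(np.ascontiguousarray(im),None,fx=s,fy=s,interpolation=cv2.INTER_CUBIC)
    im=cv2.convertScaleAbs(im,alpha=1.6)
    for x in range(box[0],box[2],10):
        cv2.line(im,((x-box[0])*s,0),((x-box[0])*s,6),(0,255,255),1);cv2.putText(im,str(x),((x-box[0])*s,16),0,.35,(0,255,255),1)
    for y in range(box[1],box[3],10):
        cv2.line(im,(0,(y-box[1])*s),(6,(y-box[1])*s),(0,255,255),1);cv2.putText(im,str(y),(8,(y-box[1])*s+4),0,.35,(0,255,255),1)
    return im
A=g((220,168,300,232),9);cv2.imwrite('pics/rack.png',A)
B=g((320,195,386,258),6);C=g((104,218,170,281),6);cv2.imwrite('pics/st.png',np.hstack([B,C]))
```

```text
(no output)
```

View pics/rack.png

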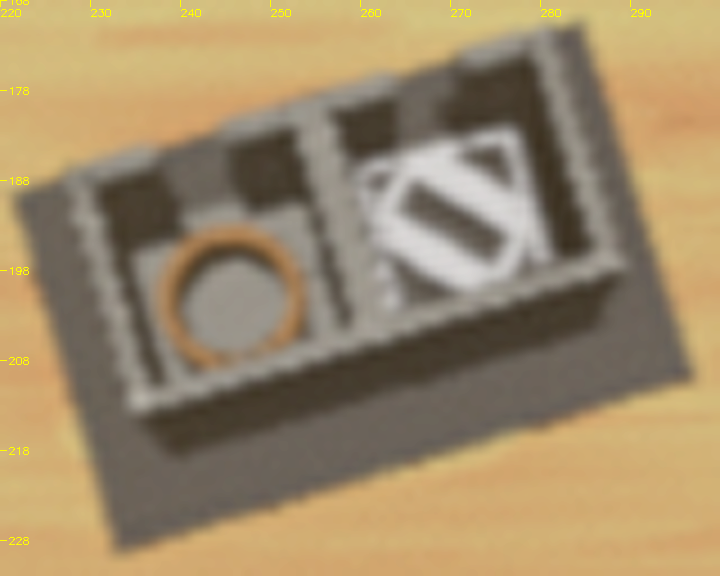

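View pics/st.png

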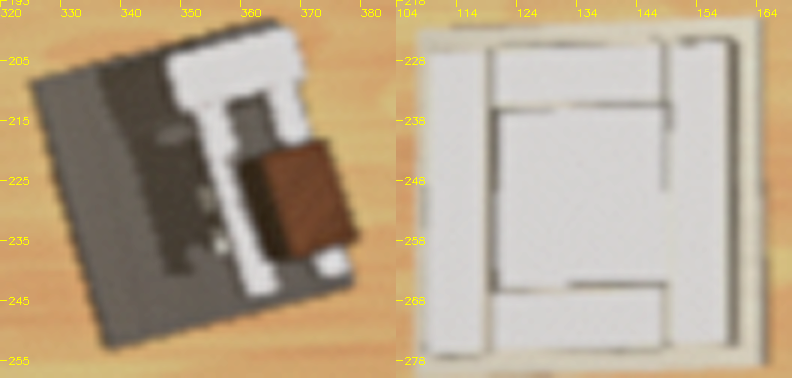

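```bash
cat > fit.py <<'E'
from h import *
from scipy.optimize import least_squares
def fit(p,loc,px,x0):
    loc=np.array(loc,float);px=np.array(px,float)
    def W(q):
        c,s=np.cos(q[2]),np.sin(q[2]);return np.c_[q[0]+c*loc[:,0]-s*loc[:,1],q[1]+s*loc[:,0]+c*loc[:,1],loc[:,2]]
    r=least_squares(lambda q:(proj(p,W(q))-px).ravel(),x0,loss='soft_l1');return r.x,np.abs(r.fun.reshape(-1,2)).max(1).round(1)
E
python3 - <<'E'
from fit import *
p=cam("top")
k=lambda L:[(320+x/6,195+y/6) for x,y in L]
t=lambda L:[(104+(x-396)/6,218+y/6) for x,y in L]
r=lambda L:[(220+x/9,168+y/9) for x,y in L]
rk=fit(p,[(-.033,.065,.15),(-.033,-.065,.15),(.033,.065,.15),(.033,-.065,.15)],r([(130,412),(625,265),(68,180),(548,35)]),[.5,0,.3]);print("rack",rk)
x,y,a=rk[0];print("wells",[(x-np.sin(a)*d,y+np.cos(a)*d) for d in(.032,-.032)])
print("stand",fit(p,[(-.028,.02,.15),(-.028,.008,.15),(-.028,-.008,.15),(-.028,-.02,.15),(.067,.025,.15),(.067,-.025,.15)],k([(247,295),(278,288),(318,278),(350,268),(165,62),(293,28)]),[.45,-.3,.2]))
print("handle",fit(p,[(.02,.013,.2),(.02,-.013,.2),(-.02,-.013,.2),(-.02,.013,.2)],k([(263,153),(327,140),(358,240),(292,257)]),[.45,-.3,.2]))
print("tray",fit(p,[(.038,.038,.024),(.038,-.038,.024),(-.038,-.038,.024),(-.038,.038,.024)],t([(488,106),(668,102),(666,285),(491,290)]),[.45,.3,0]))
e=[onz(p,u,.052) for u in r([(412,193),(495,247)])];print("slot",e,np.mean(e,0),np.linalg.norm(e[0]-e[1]),np.arctan2(*(e[0]-e[1])[1::-1]))
o=env.get_obs();print(o["time_s"],o["tool_pos"],o["tool_rot"],o["qpos"],o["grip_width"])
E
```

```text
rack (array([ 0.55481975, -0.03234786,  0.26473436]), array([0.8, 0.8, 0.8, 0.9]))
wells [(np.float64(0.546446858005516), np.float64(-0.0014626730267306431)), (np.float64(0.5631926431337808), np.float64(-0.06323304359740138))]
stand (array([ 0.46278164, -0.27351883,  0.22413567]), array([0.4, 0.3, 0.3, 0.5, 1. , 0.8]))
handle (array([ 0.46560137, -0.27390063,  0.22208081]), array([0.7, 1. , 0.5, 0.6]))
tray (array([0.43160689, 0.28824775, 0.00725074]), array([0.4, 0.1, 0.3, 0.4]))
slot [array([ 0.57543251, -0.05071362,  0.052     ]), array([ 0.55959186, -0.07339395,  0.052     ])] [ 0.56751218 -0.06205378  0.052     ] 0.027664485815758023 0.9611240919807896
1.3 [0.19323003 0.62062731 0.18409192] [ 1.79995773e+02 -2.59240319e-04  1.62707161e+02] [-71.89804161  18.39091332  -4.01758876  83.10826415   1.29233225
  78.54158844  -3.26057516] 0.08710887464010535
```

Emit:
apply_moves(targets=[[[0,0,50],[0,0,0]],[[0,0,100],[0,0,-0.1]],[[30,-20,130],[0,0,-0.25]],[[65,-55,140],[0,0,-0.4]],[[100,-90,140],[0,0,-0.55]],[[135,-125,140],[0,0,-0.7]],[[170,-160,140],[0,0,-0.85]],[[205,-195,140],[0,0,-1.0]]], hand=60, squeeze=40)

```text
time_s: 2.1
tool_pos: [0.3994, 0.424, 0.3245]
tool_rot: [180.0, -0.0, 105.1]
force: [-0.1, 0.4, -0.8]
grip_width: 0.0602
```

Run:
```python
from fit import *
p=cam("top")
im=p["image"].astype(int);g=im.sum(2)
x0,x1,y0,y1=258,284,180,204
for y in range(y0,y1): print(y,' '.join('%3d'%(g[y,x]//3) for x in range(x0,x1)))
print([onz(p,u,.2) for u in((420,220),(377,285))])
```

```text
180  50  45  40  38  36  42  56  63  64  61  53  43  37  37  37  37  36  39  37  37  36  35  46  75  89  81
181  39  35  37  38  37  40  54  62  63  61  53  44  37  36  37  39  43  49  50  43  35  34  40  64  85  87
182  43  37  39  37  39  41  55  61  62  61  62  55  48  49  61  73  82  87  89  67  42  33  35  51  79  87
183  44  36  37  36  37  40  56  65  70  77  85  89  86  82  94 109 114 112 117  91  52  34  33  46  77  90
184  51  37  37  39  41  53  72  89 100 110 120 127 119  99  85  82  76  81 107  96  59  36  33  42  66  87
185  69  50  54  69  80  88 103 122 131 133 135 132 116  88  65  55  50  58  91  97  70  41  33  34  52  82
186  73  73  89 106 112 111 118 129 135 137 136 135 128 115  95  76  61  58  80 100  80  46  33  33  48  82
187  79  89  99  89  81  99 121 127 125 131 135 136 135 134 128 112  89  69  76 105  92  53  33  31  46  78
188  88  91  94  77  77 110 124 103  89 108 125 132 135 136 136 132 120  99  90 107  98  62  38  33  35  57
189  94  96 108  97 104 124 116  84  61  68  87 113 128 134 136 135 135 128 118 116 106  73  41  34  31  50
190  91  89 106 107 
[... 888 characters left out ...]
117 128 135 137 135 130 124 123 111  86  74  82  88  90  91  90
199  80  95  97  98  99  95  77  62  58  61  75  97 116 127 126 117 104  99  95  90  90  89  88  89  80  65
200  79  94  95  96  99 105  89  65  58  55  54  63  80  97 103 100  96  93  90  91  90  76  59  53  49  40
201  68  89  94  96 105 114  94  73  69  68  73  80  87  92  93  90  93  92  76  58  53  46  39  34  35  36
202  57  82  96  95 100 102  91  86  90  91  92  91  90  91  82  67  58  55  45  37  35  37  37  37  36  38
203  61  85  99  96  96  95  94  95  93  92  89  74  60  54  49  41  37  35  36  37  37  37  38  38  38  37
[array([ 0.47962143, -0.3776291 ,  0.2       ]), array([ 0.3456045 , -0.27775852,  0.2       ])]
```

Emit:
apply_moves(targets=[[[15,-45,0],[0,0,-0.15]],[[30,-90,0],[0,0,-0.3]],[[45,-135,0],[0,0,-0.45]],[[55,-180,0],[0,0,-0.6]],[[60,-230,0],[0,0,-0.75]],[[60,-280,0],[0,0,-0.9]],[[60,-330,0],[0,0,-1.05]],[[60,-380,0],[0,0,-1.2]]])

```text
time_s: 2.95
tool_pos: [0.4579, 0.044, 0.3243]
tool_rot: [-180.0, -0.1, 36.3]
force: [2.5, 0.4, 0.3]
grip_width: 0.0602
```

Run:
```python
from fit import *
p=cam("top")
g=p["image"].astype(float).mean(2)
w=np.clip((133-g)/75,0,1)
m=np.zeros(g.shape,np.uint8);m[186:199,262:278]=(w[186:199,262:278]>.35)
n,l=cv2.connectedComponents(m,connectivity=4);M=cv2.dilate((l==l[192,270]).astype(np.uint8),np.ones((3,3)))
M[:, :263]=0
W=np.where(M>0,np.where(w<.08,0,w),0);print(W.sum());ys,xs=np.nonzero(W);ww=W[ys,xs]
for z in(.052,):
    P=np.array([onz(p,(x+.0,y+.0),z)[:2] for x,y in zip(xs,ys)]);c=(P*ww[:,None]).sum(0)/ww.sum();D=P-c
    e,v=np.linalg.eigh((D*ww[:,None]).T@D/ww.sum());print(c,np.sqrt(12*e),np.arctan2(v[1,1],v[0,1]))
# render-fit of rectangle
X,Y=np.meshgrid(np.arange(260,280),np.arange(184,201));
S=[(X+dx,Y+dy) for dx in(-.375,-.125,.125,.375) for dy in(-.375,-.125,.125,.375)]
R=[np.array([onz(p,(x,y),.052)[:2] for x,y in zip(a.ravel(),b.ravel())]) for a,b in S]
sel=M[184:201,260:280].ravel()>0
sel=cv2.dilate(M,np.ones((3,3)))[184:201,260:280].ravel()>0
def model(q):
    out=0
    for r in R:
        d=r-q[:2];u=np.cos(q[2])*d[:,0]+np.sin(q[2])*d[:,1];v=-np.sin(q[2])*d[:,0]+np.cos(q[2])*d[:,1]
        k=1200;sg=lambda t:1/(1+np.exp(-k*t)); out=out+sg(.016-abs(u))*sg(.00525-abs(v))
    return out/len(R)
t=w[184:201,260:280].ravel()
r=least_squares(lambda q:(q[3]*model(q)-t)[sel],[c[0],c[1],.95,1],x_scale=[.002,.002,.1,.2],loss='soft_l1',diff_step=1e-3);print(r.x,r.cost)
o=env.get_obs();print(o["tool_pos"],o["tool_rot"],o["qpos"])
```

```text
36.879999999999995
[ 0.56820238 -0.0608742 ] [0.00953158 0.02997033] 1.0056376485702279
[ 0.56814738 -0.06087037  1.00719611  0.79398009] 0.8070877779115795
[0.45833098 0.03331438 0.32512257] [1.79807137e+02 9.49814887e-03 3.52394433e+01] [-40.49454895  -9.14236802  28.76502121  95.59194734   4.57000946
  92.36298915 -66.60391863]
```

Emit:
apply_moves(targets=[[[2,-50,0],[0,0,-0.05]],[[4,-98,0],[0,0,-0.12]],[[5,-146,0],[0,0,-0.2]],[[6,-194,0],[0,0,-0.28]],[[7,-240,0],[0,0,-0.35]],[[8,-280,0],[0,0,-0.4]],[[8,-308,0],[0,0,-0.418]],[[8,-318,-10],[0,0,-0.418]]])

```text
time_s: 3.8
tool_pos: [0.4659, -0.2758, 0.3151]
tool_rot: [179.8, -0.1, 12.5]
force: [0.5, -0.3, -0.1]
grip_width: 0.0601
```

Emit:
apply_moves(targets=[[[0,0,-30],[0,0,0]],[[0,0,-50],[0,0,0]],[[0,0,-65],[0,0,0]],[[0,0,-70],[0,0,0]],[[0,0,-70],[0,0,0]],[[0,0,-70],[0,0,0]]])

```text
time_s: 4.4
tool_pos: [0.4669, -0.272, 0.2449]
tool_rot: [180.0, -0.1, 12.7]
force: [0.6, -0.4, 0.8]
grip_width: 0.0601
```

Run:
```python
from fit import *
p=cam("top");q=cam("scene")
o=env.get_obs();print(o["time_s"],o["tool_pos"],o["tool_rot"],o["qpos"])
T=o["tool_pos"]
def g(p,box,s):
    im=cv2.resize(np.ascontiguousarray(p["image"][...,::-1][box[1]:box[3],box[0]:box[2]]),None,fx=s,fy=s,interpolation=cv2.INTER_CUBIC)
    im=cv2.convertScaleAbs(im,alpha=1.6)
    for z in(.16,.2,T[2]):
        u=(proj(p,[T[0],T[1],z])[0]+.5-box[:2])*s;cv2.circle(im,tuple(int(v) for v in u),3,(0,255,255),1)
    return im
cv2.imwrite('pics/ap.png',np.hstack([g(p,(325,195,390,260),6),g(q,(150,80,215,145),6)]))
```

```text
4.5 [ 0.46688957 -0.27231868  0.24512532] [ 1.79945453e+02 -8.89193734e-02  1.27285875e+01] [-22.6193904    3.72661207  53.00760356  94.99223577  -3.02129666
  82.67114821 -46.56111547]
```

View pics/ap.png

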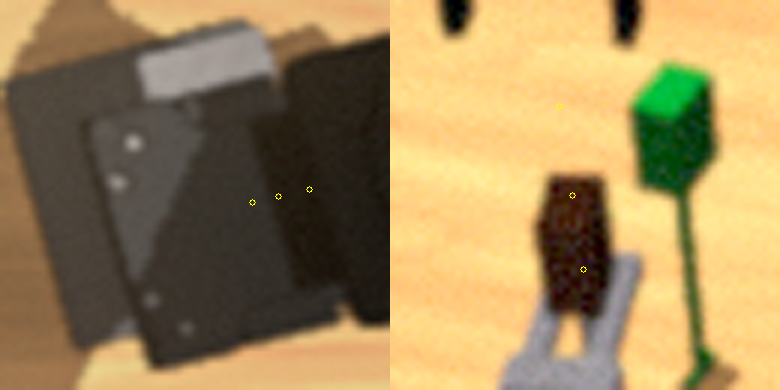

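The scene crop shows the handle's top centred at about (575,190) and the projected TCP axis at (572,195), so the gripper lies over the handle. I'll descend and grip.

Emit:
apply_moves(targets=[[[0,0,-30],[0,0,0]],[[0,0,-55],[0,0,0]],[[0,0,-72],[0,0,0]],[[0,0,-80],[0,0,0]],[[0,0,-81],[0,0,0]],[[0,0,-81],[0,0,0]]])

```text
time_s: 5.1
tool_pos: [0.4668, -0.2725, 0.164]
tool_rot: [179.9, -0.1, 12.7]
force: [-0.3, -0.4, 0.3]
grip_width: 0.0603
```

Emit:
apply_moves(targets=[[[0,0,0],[0,0,0]],[[0,0,0],[0,0,0]],[[0,0,0],[0,0,0]],[[0,0,0],[0,0,0]],[[0,0,0],[0,0,0]],[[0,0,0],[0,0,0]]], hand=15, squeeze=40)

```text
time_s: 5.7
tool_pos: [0.4662, -0.2721, 0.1631]
tool_rot: [180.0, 0.0, 12.7]
force: [-0.3, 0.1, 0.0]
grip_width: 0.0201
```

Emit:
apply_moves(targets=[[[0,0,0],[0,0,0]],[[0,0,0],[0,0,0]]])

```text
time_s: 5.9
tool_pos: [0.4662, -0.2721, 0.1631]
tool_rot: [180.0, 0.0, 12.7]
force: [0.7, 0.1, 0.4]
grip_width: 0.0155
```

Run:
```python
from fit import *
p=cam("top");q=cam("scene")
o=env.get_obs();print(o["grip_width"],o["tool_pos"])
def g(p,box,s):
    im=cv2.resize(np.ascontiguousarray(p["image"][...,::-1][box[1]:box[3],box[0]:box[2]]),None,fx=s,fy=s,interpolation=cv2.INTER_CUBIC)
    return cv2.convertScaleAbs(im,alpha=1.6)
cv2.imwrite('pics/gr.png',np.hstack([g(p,(325,195,390,260),6),g(q,(150,80,215,145),6)]))
```

```text
0.015212625598535005 [ 0.46624366 -0.27206031  0.16307482]
```

View pics/gr.png

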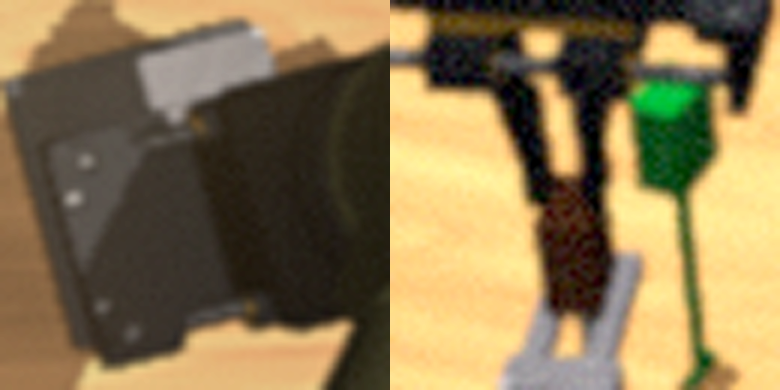

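Run:
```python
from fit import *
q=cam("scene");p=cam("top")
a=.222
def box(cx,cy,z0,z1,hx=.02,hy=.013):
    return np.array([(cx+np.cos(a)*i*hx-np.sin(a)*j*hy,cy+np.sin(a)*i*hx+np.cos(a)*j*hy,z) for i in(-1,1) for j in(-1,1) for z in(z0,z1)])
u=proj(q,box(.4662,-.2725,.15,.2));print("pred",u.min(0),u.max(0),"seen x175-186.3 y109-132.5")
print("tcp",proj(q,[.4662,-.2721,.163]),"crop",(proj(q,[.4662,-.2721,.163])[0]-[150,80])*6+[390,0])
f=[(.4662+np.sin(a)*s*.0135,-.2721-np.cos(a)*s*.0135,z) for s in(-1,1) for z in(.163,.21)]
print((proj(q,f)-[150,80])*6+[390,0])
# fit handle pos x,y,z to both views
def res(v):
    u=proj(q,box(v[0],v[1],v[2],v[2]+.05));
    b=box(v[0],v[1],v[2],v[2]+.05); t=proj(p,b[[7,5,1,3]])
    s=np.array([(263,153),(327,140),(358,240),(292,257)])/6+[319.5,194.5]
    return np.r_[u.min(0)-[174.5,108.7],u.max(0)-[185.8,132],(t-s).ravel()]
r=least_squares(res,[.46,-.27,.15]);print(r.x,r.fun.round(1))
for r in env.regions_of(q,"key_handle"): print(r["rect"],r["conf"])
```

```text
pred [173.23904973 106.86641498] [188.65058933 132.51925859] seen x175-186.3 y109-132.5
tcp [[181.84113314 123.44356448]] crop [581.04679885 260.66138687]
[[611.72750684 262.56003666]
 [599.67544305 174.09129348]
 [550.41487195 258.76575586]
 [536.46194452 170.32322431]]
[ 0.46670649 -0.2738356   0.14734811] [-1.7 -1.   2.4  1.3 -0.5 -0.2  0.5 -1.   0.6  0.5 -0.1  0.6]
[173.7, 108.9, 186.2, 136.0] 0.74
[190.0, 95.0, 204.2, 140.4] 0.66
[130.3, 110.6, 149.3, 165.1] 0.63
```

Run:
```python
from fit import *
q=cam("scene")
im=cv2.resize(np.ascontiguousarray(q["image"][95:145,155:215,::-1]),None,fx=12,fy=12,interpolation=cv2.INTER_CUBIC)
im=np.clip(255*(im/255.)**.55,0,255).astype(np.uint8)
cv2.imwrite('pics/gr2.png',im)
o=env.get_obs();print(o["grip_width"],o["effort"],o["time_s"])
```

```text
0.015045381807146126 [-4.73995424e-04 -2.40911973e+01  3.18072908e+00 -3.05219257e+01
 -6.42971671e-02 -2.50734348e-02  2.61954170e-05] 6.2
```

View pics/gr2.png

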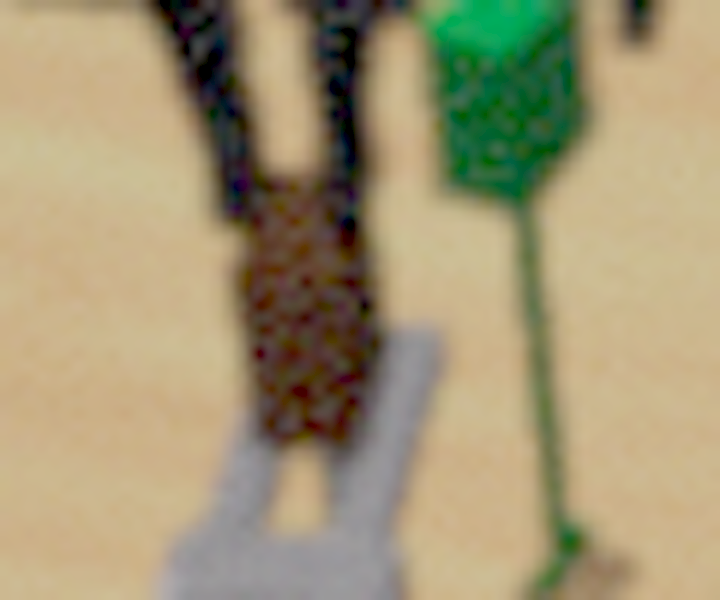

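The grip reads 15 mm, so nothing is held. In the picture the finger tips end at the handle's top, about 30 mm higher than the reported TCP implies. I'll open, go lower and look again.

Emit:
apply_moves(targets=[[[0,0,0],[0,0,0]],[[0,0,0],[0,0,0]],[[0,0,0],[0,0,0]],[[0,0,0],[0,0,0]],[[0,0,0],[0,0,0]],[[0,0,-8],[0,0,0]],[[0,0,-16],[0,0,0]],[[0,0,-20],[0,0,0]]], hand=60)

```text
time_s: 7.0
tool_pos: [0.4655, -0.2717, 0.1417]
tool_rot: [-180.0, 0.1, 12.7]
force: [0.6, 0.5, 0.4]
grip_width: 0.059
```

Run:
```python
from fit import *
q=cam("scene");o=env.get_obs();T=np.array(o["tool_pos"]);print(o["grip_width"],T,o["force"])
B=(150,75,215,145)
im=cv2.resize(np.ascontiguousarray(q["image"][B[1]:B[3],B[0]:B[2],::-1]),None,fx=8,fy=8,interpolation=cv2.INTER_CUBIC)
im=np.clip(255*(im/255.)**.55,0,255).astype(np.uint8)
a=.222
for s in(-1,1):
  for dz in(0,.02,.04):
    P=T+[np.sin(a)*s*.03,-np.cos(a)*s*.03,dz];u=(proj(q,P)[0]+.5-B[:2])*8;cv2.circle(im,tuple(int(v) for v in u),3,(0,255,255) if dz else (0,0,255),-1)
cv2.imwrite('pics/gr3.png',im)
```

```text
0.059369379642559304 [ 0.46527147 -0.27161907  0.14137517] [-1.05304744  0.15761455 -0.42324892]
```

View pics/gr3.png

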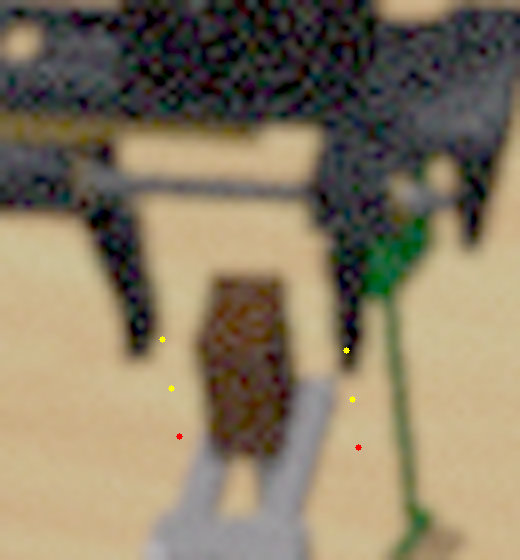

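Tips appear level with the middle of the handle now, at (138,355) and (350,370) in the crop, with the handle between them. I'll close gently as a test.

Emit:
apply_moves(targets=[[[0,0,0],[0,0,0]],[[0,0,0],[0,0,0]],[[0,0,0],[0,0,0]],[[0,0,0],[0,0,0]],[[0,0,0],[0,0,0]],[[0,0,0],[0,0,0]],[[0,0,0],[0,0,0]]], hand=15, squeeze=8)

```text
time_s: 7.75
tool_pos: [0.4664, -0.2723, 0.1432]
tool_rot: [180.0, -0.0, 12.7]
force: [0.8, -0.9, 0.2]
grip_width: 0.0262
```

It stopped at 26.2 mm, so the handle is between the pads and the real tips sit about 33 mm above the reported TCP. I'll regrip 11 mm lower.

Emit:
apply_moves(targets=[[[0,0,0],[0,0,0]],[[0,0,0],[0,0,0]],[[0,0,-4],[0,0,0]],[[0,0,-8],[0,0,0]],[[0,0,-11],[0,0,0]],[[0,0,-11],[0,0,0]]], hand=40)

```text
time_s: 8.35
tool_pos: [0.4658, -0.2719, 0.1314]
tool_rot: [-180.0, 0.1, 12.7]
force: [-0.3, 1.0, 0.8]
grip_width: 0.04
```

Emit:
apply_moves(targets=[[[0,0,0],[0,0,0]],[[0,0,0],[0,0,0]],[[0,0,0],[0,0,0]],[[0,0,0],[0,0,0]],[[0,0,0],[0,0,0]]], hand=15, squeeze=45)

```text
time_s: 8.85
tool_pos: [0.4663, -0.2722, 0.1322]
tool_rot: [180.0, -0.0, 12.7]
force: [0.1, 0.2, 0.7]
grip_width: 0.0254
```

Emit:
apply_moves(targets=[[[0,0,5],[0,0,0]],[[0,0,15],[0,0,0]],[[0,0,35],[0,0,0]],[[0,0,65],[0,0,0]],[[0,0,100],[0,0,0]],[[0,0,140],[0,0,0]],[[0,0,165],[0,0,0]],[[0,0,170],[0,0,0]]])

```text
time_s: 9.65
tool_pos: [0.4676, -0.2732, 0.3057]
tool_rot: [179.8, -0.3, 12.7]
force: [-0.3, -0.9, -1.9]
grip_width: 0.0257
```

Emit:
apply_moves(targets=[[[10,22,0],[0,0,0.1]],[[26,54,0],[0,0,0.22]],[[44,92,0],[0,0,0.36]],[[64,132,0],[0,0,0.5]],[[82,170,0],[0,0,0.63]],[[95,198,0],[0,0,0.74]],[[101,209,0],[0,0,0.78]],[[102,211,0],[0,0,0.785]]])

```text
time_s: 10.45
tool_pos: [0.5681, -0.0595, 0.3007]
tool_rot: [-179.9, 0.1, 57.8]
force: [0.0, 0.2, -2.3]
grip_width: 0.0255
```

Emit:
apply_moves(targets=[[[0,0,0],[0,0,0]],[[0,0,0],[0,0,0]],[[0,0,0],[0,0,0]]])

```text
time_s: 10.75
tool_pos: [0.5677, -0.0633, 0.3024]
tool_rot: [180.0, -0.0, 57.5]
force: [0.6, -0.4, -1.5]
grip_width: 0.0257
```

Run:
```python
from fit import *
q=cam("scene");p=cam("top");o=env.get_obs();T=np.array(o["tool_pos"]);print(o["grip_width"],T,o["tool_rot"],o["force"],o["qpos"])
a=np.radians(o["tool_rot"][2]);ims=[]
for c,B,s in((q,(215,95,285,175),7),(p,(230,160,300,240),4)):
    im=cv2.resize(np.ascontiguousarray(c["image"][B[1]:B[3],B[0]:B[2],::-1]),None,fx=s,fy=s,interpolation=cv2.INTER_CUBIC)
    im=np.clip(255*(im/255.)**.6,0,255).astype(np.uint8)
    for d in(-.014,0,.014):
        P=T+[np.cos(a)*d,np.sin(a)*d,-.104];u=(proj(c,P)[0]+.5-B[:2])*s;print(proj(c,P));cv2.circle(im,tuple(int(v) for v in u),2,(0,0,255),-1)
    P=T+[0,0,.018];u=(proj(c,P)[0]+.5-B[:2])*s;cv2.circle(im,tuple(int(v) for v in u),2,(0,0,255),-1)
    ims.append(im)
h=max(i.shape[0] for i in ims);ims=[cv2.copyMakeBorder(i,0,h-i.shape[0],0,0,0) for i in ims]
cv2.imwrite('pics/ft.png',np.hstack(ims))
```

```text
0.025459907241964414 [ 0.56790642 -0.06241659  0.30240323] [ 1.79978867e+02 -2.63233890e-02  5.75482731e+01] [ 0.05762541  0.87627566 -2.03500066] [-33.1840564    7.76035737  41.60525472  84.67189629  -5.15951408
  89.48162852 -24.24802688]
[[241.61974074 152.63422873]]
[[245.42759368 155.83490682]]
[[249.29316123 159.08409673]]
[[276.83333953 186.73537366]]
[[271.31414048 183.48633802]]
[[265.8096485  180.24596012]]
```

View pics/ft.png

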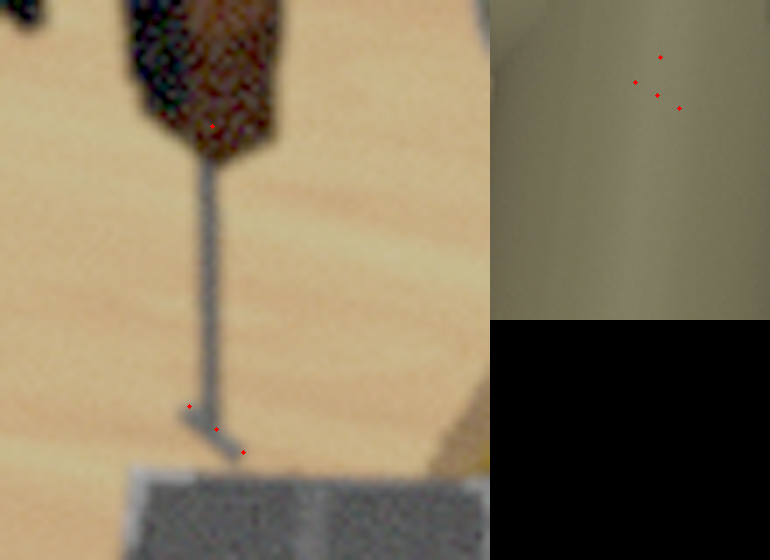

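The foot's crossbar centre is at (210,434) in the crop, against the predicted (216,430). The handle earlier showed the same offset, so it's camera bias between the two views and the foot lies on the TCP axis. I'll lower into the well.

Emit:
apply_moves(targets=[[[0,0,-20],[0,0,0]],[[0,0,-50],[0,0,0]],[[0,0,-80],[0,0,0]],[[0,0,-105],[0,0,0]],[[0,0,-120],[0,0,0]],[[0,0,-128],[0,0,0]],[[0,0,-130],[0,0,0]],[[0,0,-130],[0,0,0]]])

```text
time_s: 11.65
tool_pos: [0.5688, -0.0613, 0.1729]
tool_rot: [179.9, -0.0, 57.7]
force: [0.4, 0.9, -1.5]
grip_width: 0.0258
```

Emit:
apply_moves(targets=[[[0,0,-2],[0,0,0]],[[0,0,-4],[0,0,0]],[[0,0,-6],[0,0,0]],[[0,0,-8],[0,0,0]],[[0,0,-9],[0,0,0]],[[0,0,-9],[0,0,0]]])

```text
time_s: 12.25
tool_pos: [0.5681, -0.0611, 0.1629]
tool_rot: [-180.0, 0.0, 57.7]
force: [-0.2, -0.3, -1.6]
grip_width: 0.0258
```

Now I'll step down 1 mm per row, a few mm at a time.

Emit:
apply_moves(targets=[[[0,0,-1],[0,0,0]],[[0,0,-2],[0,0,0]],[[0,0,-3],[0,0,0]],[[0,0,-3],[0,0,0]]])

```text
time_s: 12.65
tool_pos: [0.5681, -0.0611, 0.1599]
tool_rot: [-180.0, 0.0, 57.7]
force: [0.3, 0.2, -2.0]
grip_width: 0.0257
```

Emit:
apply_moves(targets=[[[0,0,-1],[0,0,0]],[[0,0,-2],[0,0,0]],[[0,0,-2],[0,0,0]]])

```text
time_s: 12.95
tool_pos: [0.5681, -0.0611, 0.1579]
tool_rot: [-180.0, 0.0, 57.7]
force: [-0.0, -0.9, -1.8]
grip_width: 0.0255
```

Emit:
apply_moves(targets=[[[0,0,-1],[0,0,0]],[[0,0,-2],[0,0,0]],[[0,0,-2],[0,0,0]]])

```text
time_s: 13.25
tool_pos: [0.5681, -0.0611, 0.1559]
tool_rot: [-180.0, 0.0, 57.7]
force: [-0.3, 0.5, -1.6]
grip_width: 0.0258
```

Emit:
apply_moves(targets=[[[0,0,-1],[0,0,0]],[[0,0,-2],[0,0,0]],[[0,0,-2],[0,0,0]]])

```text
time_s: 13.55
tool_pos: [0.5681, -0.0611, 0.1539]
tool_rot: [-180.0, 0.0, 57.7]
force: [-0.3, -0.7, -1.6]
grip_width: 0.0257
```

Emit:
apply_moves(targets=[[[0,0,-1],[0,0,0]],[[0,0,-2],[0,0,0]],[[0,0,-2],[0,0,0]]])

```text
time_s: 13.85
tool_pos: [0.5681, -0.0611, 0.1519]
tool_rot: [-180.0, 0.0, 57.7]
force: [0.9, -0.1, -1.8]
grip_width: 0.0259
```

The foot is 7 mm below the collar's top with no force, so it has dropped in. I'll continue to mid-hollow (foot at about 0.028).

Emit:
apply_moves(targets=[[[0,0,-1],[0,0,0]],[[0,0,-2],[0,0,0]],[[0,0,-3],[0,0,0]],[[0,0,-4],[0,0,0]],[[0,0,-4],[0,0,0]]])

```text
time_s: 14.35
tool_pos: [0.5681, -0.0611, 0.1479]
tool_rot: [-180.0, 0.0, 57.7]
force: [-0.9, -0.0, -1.0]
grip_width: 0.0255
```

Emit:
apply_moves(targets=[[[0,0,-2],[0,0,0]],[[0,0,-4],[0,0,0]],[[0,0,-6],[0,0,0]],[[0,0,-8],[0,0,0]],[[0,0,-10],[0,0,0]],[[0,0,-12],[0,0,0]],[[0,0,-12],[0,0,0]]])

```text
time_s: 15.05
tool_pos: [0.568, -0.0611, 0.1357]
tool_rot: [-180.0, 0.0, 57.7]
force: [0.0, -0.9, -2.4]
grip_width: 0.0255
```

Emit:
apply_moves(targets=[[[0,0,0],[0,0,0.08]],[[0,0,0],[0,0,0.18]],[[0,0,0],[0,0,0.28]],[[0,0,0],[0,0,0.38]],[[0,0,0],[0,0,0.48]],[[0,0,0],[0,0,0.58]],[[0,0,0],[0,0,0.68]],[[0,0,0],[0,0,0.78]]])

```text
time_s: 15.85
tool_pos: [0.5683, -0.0611, 0.1362]
tool_rot: [180.0, 0.0, 102.6]
force: [-0.3, 0.0, -1.6]
grip_width: 0.0257
```

Emit:
apply_moves(targets=[[[0,0,0],[0,0,0.1]],[[0,0,0],[0,0,0.2]],[[0,0,0],[0,0,0.3]],[[0,0,0],[0,0,0.4]],[[0,0,0],[0,0,0.5]],[[0,0,0],[0,0,0.6]],[[0,0,0],[0,0,0.72]],[[0,0,0],[0,0,0.79]]])

```text
time_s: 16.65
tool_pos: [0.5683, -0.0612, 0.1361]
tool_rot: [180.0, 0.0, 147.9]
force: [-1.2, 0.1, -2.2]
grip_width: 0.0257
```

Emit:
apply_moves(targets=[[[0,0,2],[0,0,0]],[[0,0,5],[0,0,0]],[[0,0,8],[0,0,0]],[[0,0,10],[0,0,0]],[[0,0,11],[0,0,0]]])

```text
time_s: 17.15
tool_pos: [0.5684, -0.0611, 0.1473]
tool_rot: [180.0, 0.0, 147.6]
force: [1.0, 0.4, -4.1]
grip_width: 0.0263
```

Emit:
apply_moves(targets=[[[0,0,1],[0,0,0]],[[0,0,2],[0,0,0]],[[0,0,4],[0,0,0]],[[0,0,7],[0,0,0]],[[0,0,10],[0,0,0]],[[0,0,13],[0,0,0]]])

```text
time_s: 17.75
tool_pos: [0.5683, -0.0611, 0.1604]
tool_rot: [180.0, 0.0, 147.6]
force: [-0.2, -0.6, -4.8]
grip_width: 0.026
```

Emit:
apply_moves(targets=[[[0,0,5],[0,0,0]],[[0,0,12],[0,0,0]],[[0,0,20],[0,0,0]],[[0,0,28],[0,0,0]],[[0,0,36],[0,0,0]],[[0,0,44],[0,0,0]],[[0,0,52],[0,0,0]],[[0,0,60],[0,0,0]]])

```text
time_s: 18.55
tool_pos: [0.5683, -0.0611, 0.2208]
tool_rot: [180.0, 0.0, 147.6]
force: [0.6, -0.8, -5.6]
grip_width: 0.0254
```

Emit:
apply_moves(targets=[[[0,0,8],[0,0,0]],[[0,0,18],[0,0,0]],[[0,0,30],[0,0,0]],[[0,0,44],[0,0,0]],[[0,0,58],[0,0,0]],[[0,0,72],[0,0,0]],[[0,0,84],[0,0,0]],[[0,0,90],[0,0,0]]])

```text
time_s: 19.35
tool_pos: [0.5688, -0.0613, 0.3119]
tool_rot: [179.9, 0.1, 147.6]
force: [-0.0, -0.2, -5.1]
grip_width: 0.0254
```

Emit:
apply_moves(targets=[[[0,0,3],[0,0,0]],[[0,0,8],[0,0,0]],[[0,0,10],[0,0,0]],[[0,0,10],[0,0,0]],[[0,0,10],[0,0,0]]])

```text
time_s: 19.85
tool_pos: [0.5681, -0.0611, 0.3197]
tool_rot: [-180.0, -0.0, 147.6]
force: [-0.0, 0.1, -5.3]
grip_width: 0.0255
```

Run:
```python
from h import *
q=cam("scene");save(q,'hang.png',(195,60,315,240),3)
o=env.get_obs();print(o["tool_pos"],o["tool_rot"],o["qpos"],o["force"])
```

```text
[ 0.56805114 -0.06110869  0.3196813 ] [-1.79980258e+02 -2.99574012e-02  1.47641901e+02] [-24.14731936   7.24373473  31.17638446  82.38197069  -3.73886202
  91.44414577  64.37595982] [ 0.29723551  0.16197652 -5.57103651]
```

View pics/hang.png

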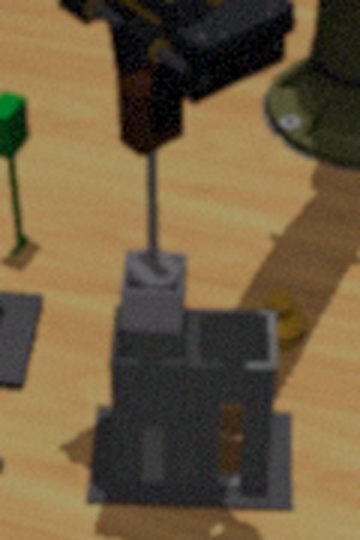

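The cassette hangs on the key clear of the mouth, at about (152,290) in the crop, with 3.4 N on the key. I'll carry it to the tray smoothly.

Emit:
apply_moves(targets=[[[-1,3,0],[0,0,0]],[[-4,10,0],[0,0,0]],[[-8,20,0],[0,0,0]],[[-14,36,0],[0,0,0]],[[-21,55,0],[0,0,0]],[[-29,75,0],[0,0,0]],[[-37,96,0],[0,0,0]],[[-45,117,0],[0,0,0]]])

```text
time_s: 20.7
tool_pos: [0.5223, 0.0578, 0.3202]
tool_rot: [180.0, -0.0, 147.7]
force: [0.7, 0.3, -4.7]
grip_width: 0.0255
```

Emit:
apply_moves(targets=[[[-8,21,0],[0,0,0]],[[-16,42,0],[0,0,0]],[[-24,63,0],[0,0,0]],[[-32,84,0],[0,0,0]],[[-40,105,0],[0,0,0]],[[-48,126,0],[0,0,0]],[[-56,146,0],[0,0,0]],[[-63,164,0],[0,0,0]]])

```text
time_s: 21.5
tool_pos: [0.4587, 0.222, 0.3202]
tool_rot: [180.0, -0.0, 147.8]
force: [-0.3, 0.4, -4.6]
grip_width: 0.0258
```

Emit:
apply_moves(targets=[[[-7,17,0],[0,0,0]],[[-13,32,0],[0,0,0]],[[-18,45,0],[0,0,0]],[[-22,56,0],[0,0,0]],[[-25,64,0],[0,0,0]],[[-27,69,0],[0,0,0]],[[-27,70,0],[0,0,0]],[[-27,70,0],[0,0,0]]])

```text
time_s: 22.3
tool_pos: [0.4335, 0.2894, 0.32]
tool_rot: [-180.0, 0.0, 147.6]
force: [-0.1, -0.7, -5.1]
grip_width: 0.0259
```

Emit:
apply_moves(targets=[[[0,0,-4],[0,0,0]],[[0,0,-12],[0,0,0]],[[0,0,-24],[0,0,0]],[[0,0,-38],[0,0,0]],[[0,0,-52],[0,0,0]],[[0,0,-66],[0,0,0]],[[0,0,-80],[0,0,0]],[[0,0,-90],[0,0,0]]])

```text
time_s: 23.1
tool_pos: [0.4327, 0.2896, 0.2282]
tool_rot: [-179.9, -0.0, 147.6]
force: [-0.8, -0.0, -4.3]
grip_width: 0.0253
```

Emit:
apply_moves(targets=[[[0,0,-7],[0,0,0]],[[0,0,-15],[0,0,0]],[[0,0,-23],[0,0,0]],[[0,0,-31],[0,0,0]],[[0,0,-39],[0,0,0]],[[0,0,-45],[0,0,0]],[[0,0,-49],[0,0,0]],[[0,0,-50],[0,0,0]]])

```text
time_s: 23.9
tool_pos: [0.433, 0.2897, 0.1795]
tool_rot: [-180.0, -0.0, 147.6]
force: [-1.1, 0.0, -5.4]
grip_width: 0.026
```

Run:
```python
from fit import *
q=cam("scene");p=cam("top");o=env.get_obs();T=np.array(o["tool_pos"]);print(T,o["force"],o["time_s"])
s=3.2
ims=[]
for c,B in((q,(335,120,455,250)),(p,(80,190,200,320))):
    im=cv2.resize(np.ascontiguousarray(c["image"][B[1]:B[3],B[0]:B[2],::-1]),None,fx=s,fy=s,interpolation=cv2.INTER_CUBIC)
    im=np.clip(255*(im/255.)**.7,0,255).astype(np.uint8);ims.append(im)
cv2.imwrite('pics/tr.png',np.hstack(ims))
```

```text
[0.4332753  0.28991574 0.18009314] [ 0.64322903  0.37618086 -4.61245732] 24.0
```

View pics/tr.png

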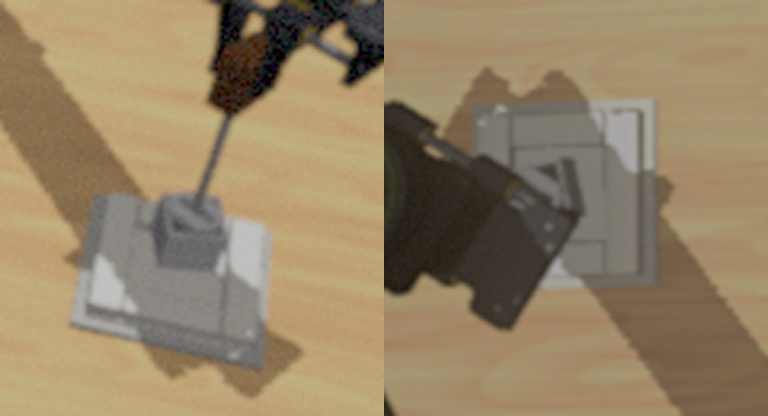

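The cassette is over the recess in both views, about 29 mm above its floor. I'll lower it softly.

Emit:
apply_moves(targets=[[[0,0,-4],[0,0,0]],[[0,0,-9],[0,0,0]],[[0,0,-14],[0,0,0]],[[0,0,-19],[0,0,0]],[[0,0,-23],[0,0,0]],[[0,0,-25],[0,0,0]]])

```text
time_s: 24.6
tool_pos: [0.4329, 0.2897, 0.1544]
tool_rot: [-180.0, -0.0, 147.6]
force: [0.9, -0.5, -4.5]
grip_width: 0.0256
```

Emit:
apply_moves(targets=[[[0,0,-1],[0,0,0]],[[0,0,-2],[0,0,0]],[[0,0,-3],[0,0,0]],[[0,0,-4],[0,0,0]],[[0,0,-5],[0,0,0]],[[0,0,-6],[0,0,0]],[[0,0,-7],[0,0,0]],[[0,0,-7],[0,0,0]]])

```text
time_s: 25.4
tool_pos: [0.4333, 0.29, 0.1482]
tool_rot: [180.0, 0.0, 147.6]
force: [-0.5, -0.4, -1.4]
grip_width: 0.0258
```

The weight is off the key. I'll go a bit lower, turn a quarter back and lift gently.

Emit:
apply_moves(targets=[[[0,0,-2],[0,0,0]],[[0,0,-5],[0,0,0]],[[0,0,-7],[0,0,0]],[[0,0,-7],[0,0,-0.1]],[[0,0,-7],[0,0,-0.2]],[[0,0,-7],[0,0,-0.3]],[[0,0,-7],[0,0,-0.4]],[[0,0,-7],[0,0,-0.5]]])

```text
time_s: 26.2
tool_pos: [0.4331, 0.2898, 0.1409]
tool_rot: [-180.0, 0.0, 118.8]
force: [0.4, -0.6, -1.8]
grip_width: 0.026
```

Emit:
apply_moves(targets=[[[0,0,0],[0,0,-0.1]],[[0,0,0],[0,0,-0.2]],[[0,0,0],[0,0,-0.3]],[[0,0,0],[0,0,-0.4]],[[0,0,0],[0,0,-0.5]],[[0,0,0],[0,0,-0.6]],[[0,0,0],[0,0,-0.7]],[[0,0,0],[0,0,-0.8]]])

```text
time_s: 27.0
tool_pos: [0.4331, 0.2898, 0.1408]
tool_rot: [-180.0, 0.0, 72.9]
force: [0.6, 0.4, -0.9]
grip_width: 0.0258
```

Emit:
apply_moves(targets=[[[0,0,0],[0,0,-0.1]],[[0,0,0],[0,0,-0.2]],[[0,0,0],[0,0,-0.27]],[[0,0,0],[0,0,-0.27]],[[0,0,0],[0,0,-0.27]]])

```text
time_s: 27.5
tool_pos: [0.4332, 0.2899, 0.141]
tool_rot: [180.0, 0.0, 57.8]
force: [-0.6, 0.2, -1.6]
grip_width: 0.0257
```

Emit:
apply_moves(targets=[[[0,0,2],[0,0,0]],[[0,0,5],[0,0,0]],[[0,0,7],[0,0,0]],[[0,0,9],[0,0,0]],[[0,0,11],[0,0,0]],[[0,0,13],[0,0,0]],[[0,0,13],[0,0,0]]])

```text
time_s: 28.2
tool_pos: [0.4334, 0.29, 0.1545]
tool_rot: [180.0, -0.0, 57.7]
force: [1.0, 0.6, -1.9]
grip_width: 0.0259
```

No load appeared with the bar inside the slot, so the key is free. I'll draw it out.

Emit:
apply_moves(targets=[[[0,0,2],[0,0,0]],[[0,0,5],[0,0,0]],[[0,0,8],[0,0,0]],[[0,0,11],[0,0,0]],[[0,0,15],[0,0,0]]])

```text
time_s: 28.7
tool_pos: [0.4332, 0.2898, 0.1693]
tool_rot: [180.0, 0.0, 57.7]
force: [-0.6, -0.3, -1.8]
grip_width: 0.0255
```

Emit:
apply_moves(targets=[[[0,0,10],[0,0,0]],[[0,0,30],[0,0,0]],[[0,0,60],[0,0,0]],[[0,0,95],[0,0,0]],[[0,0,130],[0,0,0]],[[0,0,148],[0,0,0]],[[0,0,150],[0,0,0]]])

```text
time_s: 29.4
tool_pos: [0.4345, 0.2907, 0.3228]
tool_rot: [179.9, -0.3, 57.7]
force: [-0.6, -0.1, -1.9]
grip_width: 0.0253
```

Run:
```python
from fit import *
q=cam("scene");o=env.get_obs();print(o["tool_pos"],o["tool_rot"],o["force"],o["qpos"])
for r in env.regions_of(q,"cassette_mid")+env.regions_of(q,"tray"): print(r["rect"],r["conf"])
a=np.radians(57.7-57.7)
b=np.array([(.433+x,.2898+y,z) for x in(-.023,.023) for y in(-.023,.023) for z in(.01,.056)]);u=proj(q,b);print(u.min(0),u.max(0))
```

```text
[0.43387221 0.2902951  0.32091794] [ 1.79940510e+02 -1.78448472e-01  5.76833032e+01] [ 0.299199    0.26302653 -2.56775834] [-49.82050697   0.44340324  13.26596339  88.36218108  -0.11059657
  91.01834899 -68.87402999]
[381.6, 184.2, 405.6, 213.9] 0.89
[357.9, 185.1, 421.6, 235.6] 0.77
[379.50174152 184.00755198] [403.60915137 212.57233106]
```

The cassette stands in the tray: detected [382,184,406,214] against predicted [380,184,404,213]. I'll return the key to the fork.

Emit:
apply_moves(targets=[[[5,-10,0],[0,0,-0.05]],[[15,-35,0],[0,0,-0.15]],[[26,-75,0],[0,0,-0.25]],[[36,-120,0],[0,0,-0.35]],[[45,-165,0],[0,0,-0.45]],[[52,-210,0],[0,0,-0.55]],[[56,-255,0],[0,0,-0.65]],[[58,-300,0],[0,0,-0.72]]])

```text
time_s: 30.35
tool_pos: [0.4905, -0.0132, 0.3178]
tool_rot: [180.0, 0.1, 16.0]
force: [0.9, -0.2, -1.8]
grip_width: 0.0256
```

Emit:
apply_moves(targets=[[[-3,-45,0],[0,0,-0.03]],[[-7,-90,0],[0,0,-0.05]],[[-11,-135,0],[0,0,-0.065]],[[-16,-180,0],[0,0,-0.065]],[[-20,-220,0],[0,0,-0.065]],[[-23,-248,0],[0,0,-0.065]],[[-25,-260,0],[0,0,-0.065]],[[-25,-262,0],[0,0,-0.065]]])

```text
time_s: 31.15
tool_pos: [0.464, -0.2751, 0.3181]
tool_rot: [180.0, 0.1, 12.3]
force: [0.3, 0.6, -1.3]
grip_width: 0.0252
```

Emit:
apply_moves(targets=[[[0,0,0],[0,0,0]],[[0,0,0],[0,0,0]],[[0,0,0],[0,0,0]],[[0,0,0],[0,0,0]]])

```text
time_s: 31.55
tool_pos: [0.4666, -0.2712, 0.3191]
tool_rot: [-180.0, -0.0, 12.8]
force: [-0.4, -0.5, -2.4]
grip_width: 0.0258
```

Emit:
apply_moves(targets=[[[0,0,-10],[0,0,0]],[[0,0,-25],[0,0,0]],[[0,0,-40],[0,0,0]],[[0,0,-52],[0,0,0]],[[0,0,-64],[0,0,0]],[[0,0,-76],[0,0,0]],[[0,0,-86],[0,0,0]],[[0,0,-92],[0,0,0]]])

```text
time_s: 32.35
tool_pos: [0.4659, -0.272, 0.226]
tool_rot: [-180.0, 0.1, 12.7]
force: [0.7, 0.3, -2.2]
grip_width: 0.0257
```

Emit:
apply_moves(targets=[[[0,0,-10],[0,0,0]],[[0,0,-24],[0,0,0]],[[0,0,-40],[0,0,0]],[[0,0,-56],[0,0,0]],[[0,0,-70],[0,0,0]],[[0,0,-80],[0,0,0]],[[0,0,-86],[0,0,0]],[[0,0,-88],[0,0,0]]])

```text
time_s: 33.15
tool_pos: [0.466, -0.2721, 0.1385]
tool_rot: [-180.0, 0.0, 12.7]
force: [-0.3, -0.4, -1.6]
grip_width: 0.0259
```

Emit:
apply_moves(targets=[[[0,0,-2],[0,0,0]],[[0,0,-4],[0,0,0]],[[0,0,-6],[0,0,0]],[[0,0,-7],[0,0,0]],[[0,0,-7],[0,0,0]]])

```text
time_s: 33.65
tool_pos: [0.4663, -0.2722, 0.1322]
tool_rot: [180.0, -0.0, 12.7]
force: [-0.2, -0.6, -1.2]
grip_width: 0.0257
```

Emit:
apply_moves(targets=[[[0,0,-1],[0,0,0]],[[0,0,-1],[0,0,0]]])

```text
time_s: 33.85
tool_pos: [0.4664, -0.2722, 0.1322]
tool_rot: [-180.0, -0.0, 12.7]
force: [-2.1, 1.8, 4.7]
grip_width: 0.0259
```

Emit:
apply_moves(targets=[[[0,0,0],[0,0,0]],[[0,0,0],[0,0,0]],[[0,0,0],[0,0,0]],[[0,0,0],[0,0,0]],[[0,0,0],[0,0,0]],[[0,0,0],[0,0,0]]], hand=55)

```text
time_s: 34.45
tool_pos: [0.4662, -0.2721, 0.131]
tool_rot: [180.0, 0.0, 12.7]
force: [-0.0, 0.3, -0.2]
grip_width: 0.0545
```

Emit:
apply_moves(targets=[[[0,0,8],[0,0,0]],[[0,0,25],[0,0,0]],[[0,0,50],[0,0,0]],[[0,0,85],[0,0,0]],[[0,0,125],[0,0,0]],[[0,0,160],[0,0,0]],[[0,0,175],[0,0,0]]])

```text
time_s: 35.15
tool_pos: [0.4674, -0.2731, 0.3101]
tool_rot: [179.8, -0.3, 12.7]
force: [-0.2, -1.1, 0.0]
grip_width: 0.0552
```

Emit:
apply_moves(targets=[[[5,15,0],[0,0,0]],[[10,45,0],[0,0,0]],[[20,90,0],[0,0,0]],[[20,135,0],[0,0,0]],[[20,180,0],[0,0,0]],[[20,215,0],[0,0,0]],[[20,220,0],[0,0,0]],[[20,220,0],[0,0,0]]])

```text
time_s: 35.95
tool_pos: [0.486, -0.051, 0.3056]
tool_rot: [180.0, 0.1, 12.9]
force: [0.5, -0.1, 0.1]
grip_width: 0.0549
```

Run:
```python
from fit import *
q=cam("scene");p=cam("top");o=env.get_obs();print(o["tool_pos"],o["force"],o["time_s"],o["grip_width"])
A=cv2.resize(np.ascontiguousarray(p["image"][190:290,100:400,::-1]),None,fx=2.6,fy=2.6,interpolation=cv2.INTER_CUBIC)
B=cv2.resize(np.ascontiguousarray(q["image"][95:225,130:430,::-1]),None,fx=2.6,fy=2.6,interpolation=cv2.INTER_CUBIC)
cv2.imwrite('pics/end.png',np.clip(255*(np.vstack([A,B])/255.)**.7,0,255).astype(np.uint8))
```

```text
[ 0.48604117 -0.05375701  0.30588263] [ 0.73536394 -0.13863662  0.88645753] 36.05 0.05465155130825771
```

View pics/end.png

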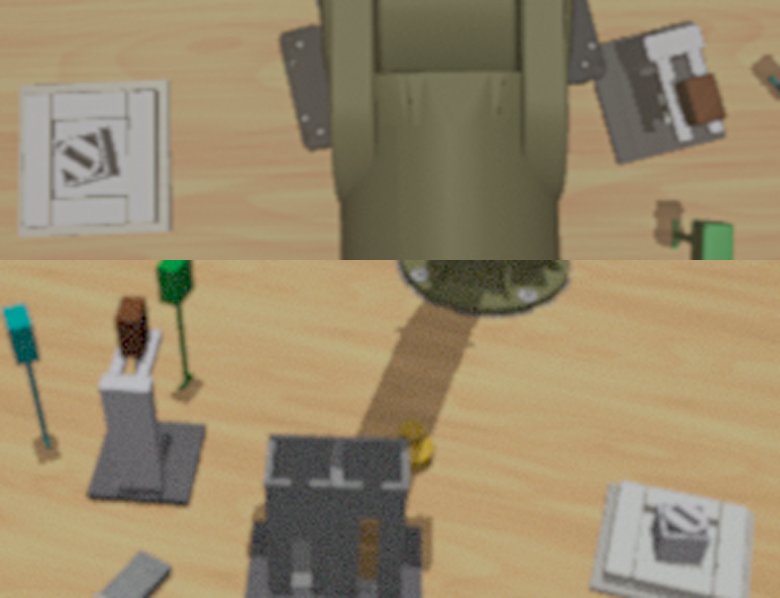

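The last picture shows the cassette upright in the recess, at about (83,160) in the top crop. That is centred once I allow for parallax. The brown key hangs in its fork as it did at the start, and the bystanders in view are undisturbed. I'll hand in.

Run:
```python
from cell import env
o=env.get_obs();print(o["time_s"],o["force"]);print(env.sign_off())
```

```text
36.05 [ 0.73536394 -0.13863662  0.88645753]
the job is handed in; nothing more can be done
None
```

The cassette is out of its well and standing upright in the tray's recess, and the key is back in its fork. I handed the job in at about 36 s; sign-off reports no verdict.

- **Lock and lift:** I measured the slot at about 57.7° from the top picture, and the foot dropped through without pressing. After a quarter turn I lifted the cassette clear of the well with about 3.4 N hanging on the key, then set it down softly.
- **Freeing the key:** A quarter turn back freed it with no load, and I hung it where it had started.
- **Last checks:** The final pictures show the cassette near the recess centre and the key hanging upright. The gripper was clear with no force on it. The jar, carton and tape were outside that last picture and were not checked again; I never moved near them.
- **What disagreed:**
  - The finger tips sit about 33 mm above the reported TCP, so my first grip closed on nothing. I saw this in the pictures and regripped lower.
  - The scene camera reads about 2 mm off from the top camera.

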